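# Release the locked sample tray and put its jar on the balance

## Task

The sample chamber has lost power with both trays locked in. Take the orange-handled release pin out of its holder and push it down the access hole behind the jar with the blue lid, until the hidden latch lets go and that tray springs out. Then put the pin back in its holder and stand the blue jar gently upright in the middle of the balance pan; the yellow jar's tray stays shut and the other things on the bench are not disturbed.

Things in the scene. Friction and masses are not known exactly. Their poses are not given: they have to be found in the camera images.
- chamber: Fixed sample chamber 200 (x) x 270 (y) x 120 mm tall, grey tray fronts facing the robot (yaw to 15 deg). Origin: centre of underside; x from its front to its back, y left, z up. Front half of the roof: clear fixed window showing the jars; rear half: white, two access holes. Bays at y = +65 (left) and -65 mm (right); each shut tray holds a jar at x = -50 mm, its underside 22 mm above the bench.
- hole_left (a point): Centre of the left bay's access hole on the roof's top face (120 mm up; x = +45, y = +65 mm in the chamber's frame), dark ring round it. Hole 21 mm wide through a 12 mm roof, mouth chamfered 3 mm. Centred 58 mm below the mouth is the hidden latch: a 28 mm pad on a spring, moving straight down (2 N at first, 6 N at 10 mm, stop at 14 mm). It frees this bay's tray at 6 mm; push the tip 70 mm deep.
- hole_right (a point): The same for the right bay's hole, latch and tray: x = +45, y = -65 mm in the chamber's frame.
- tray_left (a joint): Left tray's travel out along the chamber's -x, m: 0 locked, 0.11 out. Once freed, a spring drives it out in about 1 s and holds it there (2.5 N). The jar then stands at x = -160 mm in the chamber's frame, underside still 22 mm up, in a low fence (top 32 mm up, 6 mm play). The tray front (top 106 mm up) lies 44 mm ahead of the jar's centre: grip the jar along the chamber's y.
- tray_right (a joint): The same for the right tray.
- blue_jar: Closed square glass jar, blue contents and flat blue lid: 50 x 50 mm square over its whole height, faces square to its x and y, 78 mm tall, about 160 g (varies). Origin: centre of its underside, z up. Starts in either bay of the chamber on its tray, within 6 degrees of the chamber's yaw; the jars swap bays between runs. The one to be weighed.
- yellow_jar: Closed square glass jar, yellow contents and flat yellow lid: 50 x 50 mm square over its whole height, faces square to its x and y, 78 mm tall, about 160 g (varies). Origin: centre of its underside, z up. Starts in the other bay of the chamber on its tray, within 6 degrees of the chamber's yaw; the jars swap bays between runs. It stays in its shut tray.
- pin: Loose release pin, 154 mm long, about 100 g (varies): a steel shaft 9 mm in diameter reaching 85 mm below a steel collar (30 mm across, 4 mm thick), and above the collar a square orange handle 22 x 22 mm and 65 mm long, faces square to its x and y. Origin: centre of the collar's underside; z up along the handle. It hangs upright in the holder, its collar lying on the holder's top.
- pin_tip (a point): The tip of the pin's shaft, 85 mm below the pin's origin, with a 4 mm taper.
- holder: Fixed wooden block, 80 x 80 x 100 mm tall, with a vertical through hole 19 mm in diameter in the middle of its top (mouth chamfered by 4 mm). Origin: centre of its underside, z up. Pin at home: the pin's origin 100 mm above this origin. It stands left or right of the chamber, the balance on the other side.
- balance_pan (a point): Centre of the top face of the balance's round steel pan, 124 mm across, 62 mm above the bench. The balance is a fixed black box 190 x 170 mm with its top 50 mm above the bench; the pan does not move.
- beaker: Bystander: open glass beaker, 72 mm across, 90 mm tall. Origin: centre of its underside.
- flask: Bystander: conical flask with blue contents, 84 mm across at the foot, 130 mm tall. Origin: centre of its underside.
- copper_spool: Bystander: wound copper coil, 48 mm across, 52 mm tall, standing upright. Origin: centre of its underside.
- balance: The balance under that pan. Origin: centre of its underside; its front (blank display) looks along its -x, the pan's centre lies at x = +20 mm.
There are look-alikes about, which are no part of the job. What is shaped like the pin but black is not meant. There is more than one size of the holder; the one meant has the size given above.

How it is judged:
By the outcome, as a careful person would: the job done as asked, in the order asked, and still so for the second after the job is handed in, with the robot touching nothing.
It also fails if it takes over 72 s, if anything falls off the work surface, if the arm or the gripper's body presses on something with over 40 N, if the wrist force passes 120 N, or if a joint passes its speed limit or range.

## Robot

A 6-joint arm with a two-finger parallel gripper is mounted at the origin on the work surface. World frame = base frame: x ahead of the robot, y to its left, z up, the work surface at z = 0. Lengths are in m, angles in rad, forces in N, time in s.
With the tool pointing down it reaches from about 0.225 to 0.875 m from the base axis. Payload 3.4 kg.
Tool frame: the origin (TCP) lies on the centre line of the jaws, within the pads' length; the fingertips stand 19 mm ahead of it and the grasp point (between the pads) is the TCP; z points along the fingers, y is the direction in which the jaws open and shut (so a half turn about z gives the same grasp; the last joint's range is limited). The gripper opens to 85 mm and grips with 20 to 120 N. Pads are 22 mm wide; open, the fingers measure 114 mm over their backs; the gripper's body (76 mm by 85 mm) begins 54 mm behind the grasp point. The pads swing forward as they close: fully open they stand 13 mm farther back than shut.
Start: joints at [-1.432, 0.276, 1.505, -0, 1.361, -0.121], TCP at [0.148, -0.556, 0.25] pointing down, gripper open.
Joint ranges: [-2.89, 2.89], [-0.75, 2.08], [0.22, 2.7], [-1.18, 4.32], [0.11, 2.71], [-2.7, 2.7]. Speed limits (rad/s): [2.57, 2.57, 3.14, 3.14, 3.14, 3.14].

## Interface

Orientations are given as a unit quaternion [w, x, y, z].
In Python, from rig import monitor, eyes, manip, models gives the robot as it stands.
- The arm moves only by the tool send_rows, never from a script. Its argument "deltas" is a list of rows, each an object with "dp": the shift along the world's x, y, z each as a share of 0.12 m, from -1 to 1, a list of three; "rotation": the turn, a rotation vector about the world's x, y, z each as a share of 0.5 rad, from -1 to 1, a list of three. In form: [{"dp": [dx, dy, dz], "rotation": [rx, ry, rz]}, ...]. A call has 1 to 12 rows; each row is the pose to reach, as a shift and turn from the pose commanded when the call began; what a row does not reach only later rows make up. A row lasts 1/12 s, in which the tool goes at most 41.7 mm and 7.16 degrees, less where a joint would pass 70% of its speed; a pose out of reach is approached as far as the arm can. A call with a number of a shift or a turn outside -1 to 1 is refused whole. A call with a gripper value outside its range is refused whole. "fingers" is the closure, from -1 (fully open) to 1 (shut), set as the call begins (left out, the last holds). The fingers move at their own pace and stop on an object; "grip_force" is the grip in N (left out, the last holds). Time passes only in rows, so rows that repeat a pose let the fingers close. It gives the time, the measured TCP pose, the force and the opening at its end, in the units of the state.
- monitor.get_state(): the state, without advancing time (a new reading comes with each control period).
- eyes.get_image(name): name is "side" or "top"; returns a dict with "color" (480x640x3 uint8, red, green, blue), "depth" (480x640 float32, m along the optical axis (not along the pixel's ray), 0 where there is no reading), "mtx" (3x3 intrinsics, pixels), "k1" (the pictures are not rectified: a ray, as slopes to the right and down, at radius r is drawn at 1 + k1 r^2 times it, then the intrinsics apply), "rvec" (rotation vector, rad) and "tvec" (3), from world to camera coordinates, as OpenCV has them. Camera axes: x right, y down, z forward; pixel columns grow to the right and rows downward; lengths in m; the calibration is good to about 2 mm. A picture is of the moment at which its call begins.
- manip.sign_off(): hands the job in, once; it reports no verdict.
Trained networks look in a picture, given as the dict that the camera call returned (one of the last four; its "shot" number tells which), for a name from the list of things; names that differ only in an ending like _2 or _b are one class to them, and where a whole thing is asked for, a point or a joint stands for the part that bears it (a point fixed in the world has none). Each returns a list of dicts, best first, with "score" (0 to 1); they miss things now and then, are a little off and sometimes report something else, mostly with a low value. They report only what shows in the picture. A call takes as long as a camera call. They do not tell look-alikes from the thing itself.
- models.find_in(name, picture): "box" ([left, top, right, bottom] in pixels, round what is visible of it).
The state is a dict: "clock": time; "qpos": joint angles; "qd": joint speeds; "effort": joint torques, N m; "position": TCP position; "ee_rot": TCP orientation; "contact_force": force on the tool from outside, world axes, zero at the start; "moment": the same for the moment, N m; "width": finger opening in m.
Only numpy, scipy, OpenCV 4.12 (cv2) and the standard library are available. Lean on these libraries where they do the work, as an engineer would, in place of code of your own. Each camera call takes 0.05 s, during which the arm holds its last target.

## Working session

There is one attempt and no reset: what is moved stays moved. The work goes in short steps, Python scripts to look and compute and a tool call to move; the robot and the scene stay as the last step left them, time stands still between calls to the robot, and variables do not carry over. Pictures are saved under pics/ and viewed, and the job is handed in when it is done.

Besides the shell and the picture viewer there is one more tool, called after "Call:" as name(argument=value, ...) on one line, values as JSON. send_rows: Moves the arm, as the interface text tells. Its arguments: {"type":"object","properties":{"deltas":{"type":"array","items":{"type":"object","properties":{"dp":{"type":"array","items":{"type":"number"}},"rotation":{"type":"array","items":{"type":"number"}}}}},"fingers":{"type":"number"},"grip_force":{"type":"number"}},"required":["deltas"]}

```bash
mkdir -p pics; ls; cat > h.py <<'E'
import numpy as np, cv2
from rig import monitor, eyes, manip, models
def cam(p):
    R,_=cv2.Rodrigues(np.array(p["rvec"],float)); return R,np.array(p["tvec"],float).ravel(),np.array(p["mtx"],float),p["k1"]
def und(p,uv):
    R,t,K,k1=cam(p); uv=np.atleast_2d(np.array(uv,float))
    d=np.array([k1,0,0,0,0.])
    return cv2.undistortPoints(uv[:,None,:],K,d)[:,0]
def atz(p,uv,z):
    R,t,K,k1=cam(p); n=und(p,uv); r=np.c_[n,np.ones(len(n))]@R; C=-R.T@t
    s=(z-C[2])/r[:,2]; return C+s[:,None]*r
def dep(p,uv):
    R,t,K,k1=cam(p); uv=np.atleast_2d(np.array(uv)); n=und(p,uv)
    d=p["depth"][uv[:,1].astype(int),uv[:,0].astype(int)]
    X=np.c_[n,np.ones(len(n))]*d[:,None]; return (X-t)@R
def proj(p,X):
    R,t,K,k1=cam(p); return cv2.projectPoints(np.atleast_2d(np.array(X,float)),np.array(p["rvec"],float),t,K,np.array([k1,0,0,0,0.]))[0][:,0]
def save(p,n): cv2.imwrite("pics/"+n,p["color"][:,:,::-1])
E
python3 - <<'E'
from h import *
import pickle
for c in("top","side"):
    p=eyes.get_image(c); save(p,c+"1.png"); pickle.dump(p,open(c+"1.pkl","wb"))
    R,t,K,k1=cam(p); print(c,-R.T@t,K[0,0],k1)
    for n in["chamber","pin","holder","balance","blue_jar","yellow_jar","hole_left"]:
        print(n,[(round(d["score"],2),[int(v) for v in d["box"]]) for d in models.find_in(n,p)][:5])
s=monitor.get_state();print(s)
E
```

```text
pics
top [0.23681421 0.00677302 1.76205853] 552.5103653337061 -0.15191320219656818
chamber [(0.65, [281, 183, 367, 251]), (0.58, [190, 251, 250, 317])]
pin [(0.58, [433, 270, 449, 281]), (0.39, [397, 272, 412, 289])]
holder [(0.97, [418, 262, 457, 296]), (0.9, [466, 268, 526, 319])]
balance [(0.61, [188, 250, 252, 316]), (0.47, [137, 264, 160, 293])]
blue_jar []
yellow_jar []
hole_left [(0.74, [281, 183, 372, 252])]
side [ 0.67266261 -0.89991558  1.24038078] 521.5091310281587 -0.07710539963236165
chamber [(0.64, [300, 206, 380, 310])]
pin [(0.86, [244, 294, 253, 333]), (0.71, [239, 335, 252, 358]), (0.44, [263, 157, 318, 200])]
holder [(0.9, [228, 338, 266, 387]), (0.6, [174, 384, 241, 465])]
balance [(0.71, [257, 158, 321, 201])]
blue_jar [(0.66, [362, 168, 385, 207])]
yellow_jar []
hole_left [(0.66, [297, 205, 381, 312])]
{'clock': 0.8, 'qpos': array([-1.43198988e+00,  2.75892671e-01,  1.50489007e+00,  1.19507104e-06,
        1.36070104e+00, -1.20969159e-01]), 'qd': array([-0.0009078 ,  0.0004735 ,  0.00034741, -0.00087717,  0.00134895,
        0.00088009]), 'effort': array([-2.38639615e-03, -4.16604066e+01, -2.46089226e+01, -5.89154479e-04,
       -8.98808366e-05, -8.22075208e-06]), 'position': array([ 0.14771379, -0.55573882,  0.25033616]), 'ee_rot': array([5.44281744e-05, 9.91576447e-01, 1.29522766e-01, 1.06986469e-06]), 'contact_force': array([-0.7565504 , -0.32059657, -0.4708861 ]), 'moment': array([-0.042906  ,  0.0123912 ,  0.00543012]), 'width': 0.08527124879201303}
```

View pics/top1.png

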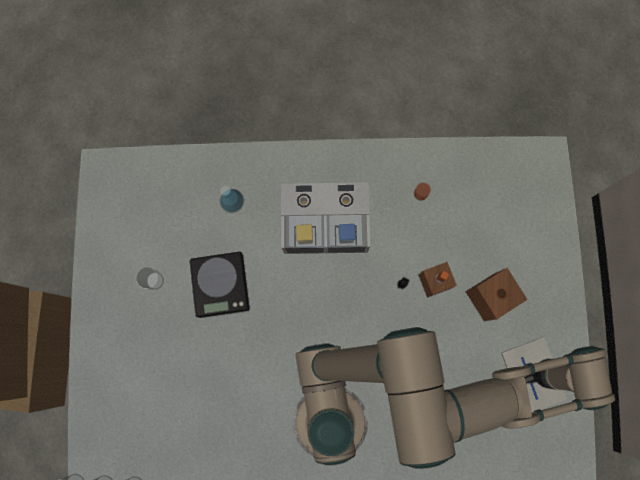

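View pics/side1.png

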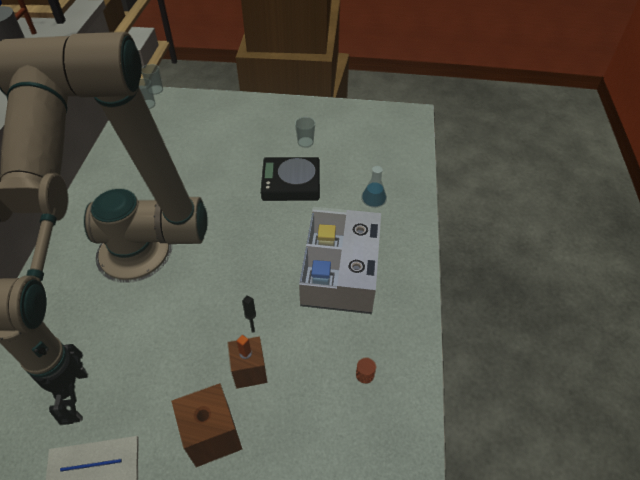

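```bash
python3 - <<'E'
import pickle,cv2
p=pickle.load(open("top1.pkl","rb"));c=p["color"][170:330,150:550,::-1]
cv2.imwrite("pics/topc1.png",cv2.resize(c,None,fx=2,fy=2,interpolation=3))
c=p["color"][175:260,270:380,::-1]
cv2.imwrite("pics/topc2.png",cv2.resize(c,None,fx=6,fy=6,interpolation=2))
p=pickle.load(open("side1.pkl","rb"));c=p["color"][200:400,170:400,::-1]
cv2.imwrite("pics/sidec1.png",cv2.resize(c,None,fx=3,fy=3,interpolation=2))
E
```

```text
(no output)
```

View pics/topc1.png

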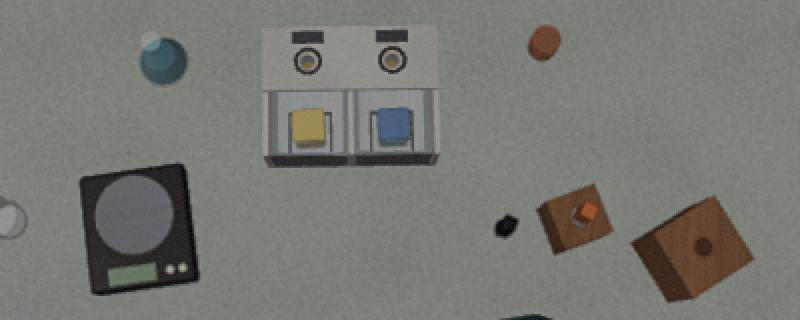

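View pics/topc2.png

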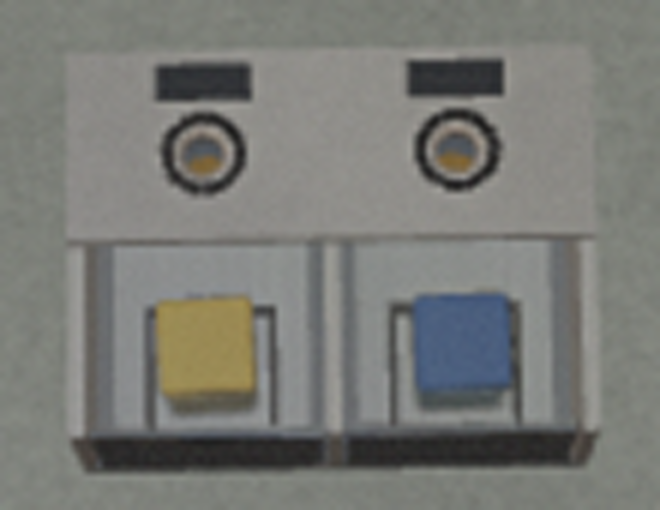

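View pics/sidec1.png

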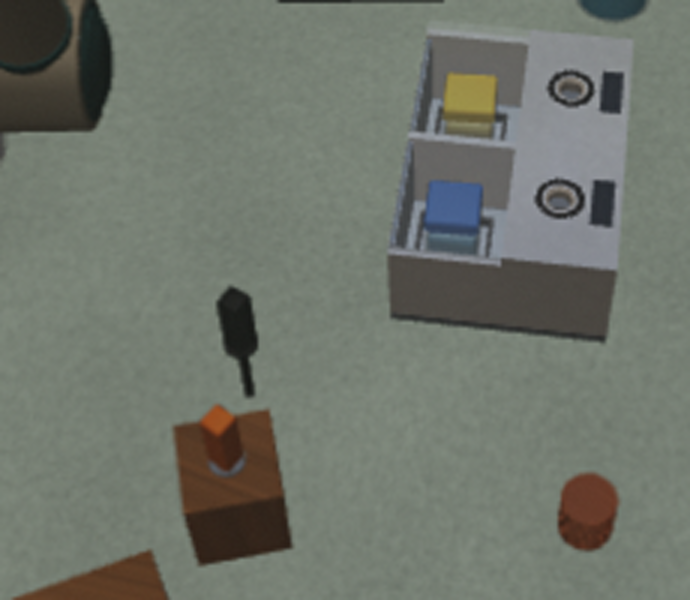

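Two pins are candidates: orange at top (441,275) and black at top (403,283). Two holders: the small block at (437,279), which carries the orange pin, and the bigger block at (496,293). The blue jar (347,233) is in the right bay, so its hole is the one at about (346,200). Next I measure all of these.

```bash
cat > m1.py <<'E'
from h import *
import pickle
T=pickle.load(open("top1.pkl","rb"));S=pickle.load(open("side1.pkl","rb"))
def blob(p,box,f):
    x0,y0,x1,y1=box; c=p["color"][y0:y1,x0:x1].astype(int)
    m=f(c[...,0],c[...,1],c[...,2]).astype(np.uint8)
    n,l,st,ce=cv2.connectedComponentsWithStats(m)
    k=1+np.argmax(st[1:,4]); return ce[k]+[x0,y0],st[k]+np.array([x0,y0,0,0,0]),(l==k)
dark=lambda r,g,b:(r+g+b)<220
for nm,p,bx in(("T L",T,(292,192,316,210)),("T R",T,(334,192,358,210)),("S L",S,(350,220,370,238)),("S R",S,(345,257,366,275))):
    c=p["color"][bx[1]:bx[3],bx[0]:bx[2]].astype(int).sum(2)
    ce,st,m=blob(p,bx,dark)
    ys,xs=np.nonzero(m); e=cv2.fitEllipse(cv2.convexHull(np.c_[xs,ys].astype(np.float32))) 
    cc=np.array(e[0])+[bx[0],bx[1]]
    print(nm,st,cc,atz(p,cc,.12)[0].round(4),atz(p,ce,.12)[0].round(4))
org=lambda r,g,b:(r>110)&(r>2*g)
for nm,p,bx in(("T",T,(425,262,458,296)),("S",S,(230,325,265,362))):
    c=p["color"][bx[1]:bx[3],bx[0]:bx[2]]
    ce,st,m=blob(p,bx,lambda r,g,b:(r>2.2*g)&(r>90)); print(nm,"orange",ce,st)
    print(atz(p,ce,.169)[0])
E
python3 m1.py
python3 - <<'E'
import pickle,cv2
p=pickle.load(open("top1.pkl","rb"));c=p["color"][255:325,390:530,::-1]
cv2.imwrite("pics/topc3.png",cv2.resize(c,None,fx=5,fy=5,interpolation=2))
p=pickle.load(open("side1.pkl","rb"));c=p["color"][325:395,220:275,::-1]
cv2.imwrite("pics/sidec3.png",cv2.resize(c,None,fx=8,fy=8,interpolation=0))
E
```

```text
T L [297 194  14  13  55] [303.50271034 200.19259167] [0.6768 0.0639 0.12  ] [0.6778 0.064  0.12  ]
T R [339 193  14  14  57] [345.60892677 199.48586988] [ 0.6756 -0.0655  0.12  ] [ 0.6761 -0.0657  0.12  ]
S L [353 224  15  11  54] [359.99047375 229.13226891] [0.6803 0.0643 0.12  ] [0.6807 0.0641 0.12  ]
S R [349 260  16  13  67] [356.26491928 265.84613228] [ 0.6792 -0.0656  0.12  ] [ 0.68  -0.066  0.12 ]Traceback (most recent call last):
  File "m1.py", line 19, in <module>
    ce,st,m=blob(p,bx,lambda r,g,b:(r>2.2*g)&(r>90)); print(nm,"orange",ce,st)
            ~~~~^^^^^^^^^^^^^^^^^^^^^^^^^^^^^^^^^^^^
  File "m1.py", line 8, in blob
    k=1+np.argmax(st[1:,4]); return ce[k]+[x0,y0],st[k]+np.array([x0,y0,0,0,0]),(l==k)
        ~~~~~~~~~^^^^^^^^^^
    return _wrapfunc(a, 'argmax', axis=axis, out=out, **kwds)
    return bound(*args, **kwds)
ValueError: attempt to get argmax of an empty sequence
```

View pics/topc3.png

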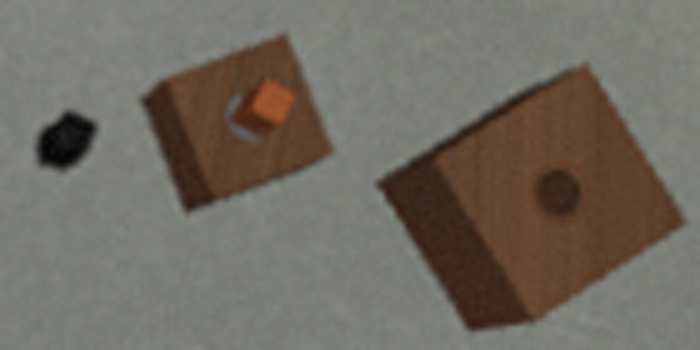

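View pics/sidec3.png

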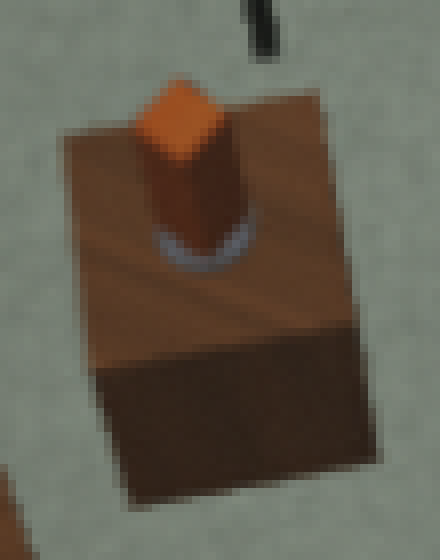

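```bash
cat > m2.py <<'E'
from h import *
import pickle
T=pickle.load(open("top1.pkl","rb"));S=pickle.load(open("side1.pkl","rb"))
def face(p,bx,thr):
    x0,y0,x1,y1=bx; c=p["color"][y0:y1,x0:x1].astype(float)
    w=c[...,0]-c[...,1]; 
    big=cv2.resize(w,None,fx=8,fy=8,interpolation=cv2.INTER_CUBIC)
    m=(big>thr).astype(np.uint8); n,l,st,ce=cv2.connectedComponentsWithStats(m); k=1+np.argmax(st[1:,4])
    pts=np.argwhere(l==k)[:,::-1]; px=(pts+.5)/8-.5+[x0,y0]; return px
for nm,p,bx in(("T",T,(425,262,458,296)),("S",S,(230,325,265,362))):
    c=p["color"][bx[1]:bx[3],bx[0]:bx[2]].astype(float); w=c[...,0]-c[...,1]
    print(np.sort(w.ravel())[-60::6])
    for thr in (70,80,90):
      px=face(p,bx,thr)
      W=atz(p,px,.169)[:,:2]; 
      r=cv2.minAreaRect((W*1000).astype(np.float32)); print(nm,thr,W.mean(0).round(4),np.round(r,1) if 0 else r)
# holder: top face corners
tc=[(163,82),(287,37),(333,152),(212,197)]
q=[((x-2)/5+390,(y-2)/5+255) for x,y in tc]
W=atz(T,q,.1); print("holder T",W[:,:2].round(4).tolist(),W.mean(0),[np.linalg.norm(W[i]-W[i-1]).round(4) for i in range(4)])
tc=[(64,134),(319,92),(355,326),(92,370)]
q=[((x+.5)/8-.5+220,(y+.5)/8-.5+325) for x,y in tc]
W=atz(S,q,.1); print("holder S",W[:,:2].round(4).tolist(),W.mean(0),[np.linalg.norm(W[i]-W[i-1]).round(4) for i in range(4)])
print(dep(T,[(430,283),(500,300),(217,277),(444,275)]))
tc=[(437,160),(585,67),(685,222),(535,320)]
q=[((x-2)/5+390,(y-2)/5+255) for x,y in tc]
W=atz(T,q,.13); print("big T",W[:,:2].round(4).tolist(),W.mean(0),[np.linalg.norm(W[i]-W[i-1]).round(4) for i in range(4)])
# pan
for nm,p,g in(("T",T,(190,250,252,318)),("S",S,(258,155,322,202))):
    x0,y0,x1,y1=g; c=p["color"][y0:y1,x0:x1].astype(int)
    m=((c.sum(2)>230)&(c[...,2]>=c[...,1]-1)).astype(np.uint8); n,l,st,ce=cv2.connectedComponentsWithStats(m); k=1+np.argmax(st[1:,4])
    ys,xs=np.nonzero(l==k); e=cv2.fitEllipse(cv2.convexHull(np.c_[xs,ys].astype(np.float32)))
    W=atz(p,np.c_[xs+x0,ys+y0],.062); print("pan",nm,e,np.array(e[0])+[x0,y0],atz(p,np.array(e[0])+[x0,y0],.062),W.mean(0),np.ptp(W,0))
E
python3 m2.py
```

```text
[42. 48. 53. 58. 64. 67. 69. 69. 70. 72.]
T 70 [ 0.4317 -0.3438] ((429.2809753417969, -343.8412170410156), (17.118206024169922, 15.142424583435059), 61.48133850097656)Traceback (most recent call last):
  File "m2.py", line 14, in <module>
    px=face(p,bx,thr)
  File "m2.py", line 8, in face
    m=(big>thr).astype(np.uint8); n,l,st,ce=cv2.connectedComponentsWithStats(m); k=1+np.argmax(st[1:,4])
                                                                                     ~~~~~~~~~^^^^^^^^^^
    return _wrapfunc(a, 'argmax', axis=axis, out=out, **kwds)
    return bound(*args, **kwds)
ValueError: attempt to get argmax of an empty sequence
```

```bash
sed -i 's/(70,80,90)/(50,55,60)/' m2.py; python3 m2.py
```

```text
[42. 48. 53. 58. 64. 67. 69. 69. 70. 72.]
T 50 [ 0.4286 -0.3435] ((428.6912536621094, -343.57171630859375), (21.301589965820312, 21.592212677001953), 60.14302062988281)
T 55 [ 0.4287 -0.3436] ((428.7068176269531, -343.5693054199219), (20.335514068603516, 20.276094436645508), 59.96307373046875)
T 60 [ 0.4288 -0.3436] ((428.6790466308594, -343.59808349609375), (19.36521339416504, 19.022058486938477), 60.49301528930664)
[58. 62. 67. 70. 72. 72. 73. 74. 76. 76.]
S 50 [ 0.4329 -0.346 ] ((432.8834228515625, -346.0086975097656), (20.587984085083008, 20.034278869628906), 60.08672332763672)
S 55 [ 0.4329 -0.3459] ((432.8171081542969, -345.82177734375), (19.81937026977539, 19.255599975585938), 59.91342544555664)
S 60 [ 0.4328 -0.3457] ((432.83056640625, -345.802490234375), (19.226055145263672, 18.215476989746094), 58.34280776977539)
holder T [[0.4509, -0.2919], [0.4764, -0.3698], [0.4051, -0.3936], [0.3802, -0.3179]] [ 0.42815628 -0.34329768  0.1       ] [np.float64(0.0754), np.float64(0.082), np.float64(0.0751), np.float64(0.0798)]
holder S [[0.383, -0.3187], [0.4581, -0.2945], [0.4833, -0.37
[... 285 characters left out ...]
  0.1747364 ]]
big T [[0.3953, -0.4492], [0.4485, -0.5447], [0.3529, -0.5993], [0.2981, -0.5023]] [ 0.37368765 -0.52386763  0.13      ] [np.float64(0.1107), np.float64(0.1093), np.float64(0.1101), np.float64(0.1114)]
pan T ((26.538143157958984, 26.984426498413086), (38.219844818115234, 39.4705924987793), 45.1916389465332) [216.53814316 276.9844265 ] [[0.4527807  0.34193973 0.062     ]] [0.45287241 0.34188578 0.062     ] [0.11988438 0.12041714 0.        ]
pan S ((38.14998245239258, 15.63813591003418), (25.431135177612305, 36.74736404418945), 87.59200286865234) [296.14998245 170.63813591] [[0.45610574 0.34093468 0.062     ]] [0.45602432 0.34116605 0.062     ] [0.11992773 0.12060154 0.        ]
```

Holder size checks out at 80 mm, while the other block is 110 mm. The pin is at about (0.431, -0.345), with its faces at 60° and -30°. Moving above it now.

Call:
send_rows(deltas=[{"dp":[0.3,0.22,0],"rotation":[0,0,0.24]},{"dp":[0.6,0.45,0],"rotation":[0,0,0.48]},{"dp":[0.9,0.67,0],"rotation":[0,0,0.72]},{"dp":[1,0.75,0],"rotation":[0,0,0.96]},{"dp":[1,0.75,0],"rotation":[0,0,1]}], fingers=-1)

```text
clock: 1.22
position: [0.2711, -0.4622, 0.2506]
ee_rot: [-0.0, 0.927, 0.375, 0.002]
contact_force: [-0.2, -1.0, 0.7]
width: 0.0855
```

Call:
send_rows(deltas=[{"dp":[0.3,0.22,0],"rotation":[0,0,0.24]},{"dp":[0.6,0.45,0],"rotation":[0,0,0.48]},{"dp":[0.9,0.67,0],"rotation":[0,0,0.574]},{"dp":[1,0.75,0],"rotation":[0,0,0.574]},{"dp":[1,0.75,0],"rotation":[0,0,0.574]}])

```text
clock: 1.63
position: [0.3908, -0.3732, 0.2504]
ee_rot: [0.0, 0.865, 0.501, 0.001]
contact_force: [-0.5, -1.1, 0.3]
width: 0.0854
```

Call:
send_rows(deltas=[{"dp":[0.2,0.15,0]},{"dp":[0.36,0.258,0]},{"dp":[0.36,0.258,0]},{"dp":[0.36,0.258,0]}])

```text
validation failed for argument at $.de...
```

```bash
python3 - <<'E'
from h import *
p=eyes.get_image("side"); cv2.imwrite("pics/s2.png",cv2.resize(p["color"][220:400,170:400,::-1],None,fx=3,fy=3))
s=monitor.get_state();print(s["clock"],s["position"],s["ee_rot"],s["qpos"],s["contact_force"],s["width"])
E
```

```text
1.6833 [ 0.38896038 -0.37487316  0.25036056] [ 2.19116408e-04  8.65397894e-01  5.01085255e-01 -5.98383570e-05] [-8.95664930e-01  2.23270954e-01  1.57802646e+00 -1.88952829e-04
  1.33987987e+00 -3.74530174e-01] [-0.91091267 -0.30907948 -0.82464915] 0.08524811918906243
```

View pics/s2.png

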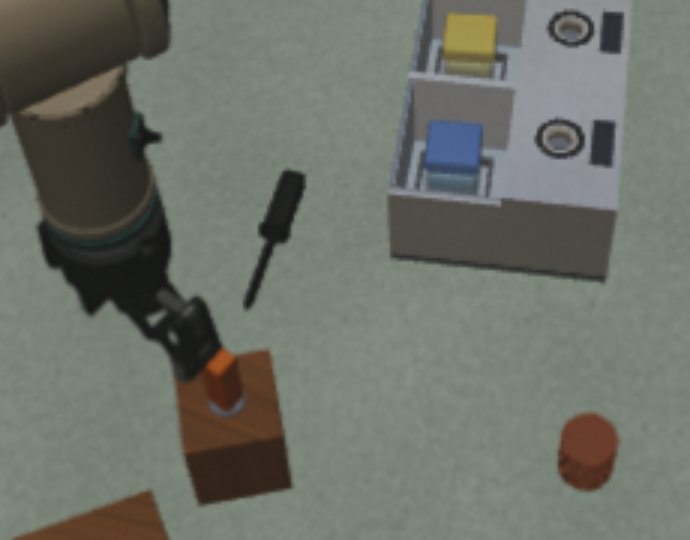

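```bash
python3 - <<'E'
from h import *
import pickle
for c in("top","side"):
    p=eyes.get_image(c); pickle.dump(p,open(c+"2.pkl","wb"))
    if c=="top": cv2.imwrite("pics/t3.png",cv2.resize(p["color"][170:330,250:550,::-1],None,fx=2.5,fy=2.5))
    else: cv2.imwrite("pics/s3.png",cv2.resize(p["color"][180:400,170:400,::-1],None,fx=2.5,fy=2.5))
print(monitor.get_state()["clock"])
E
```

```text
1.7833
```

View pics/t3.png

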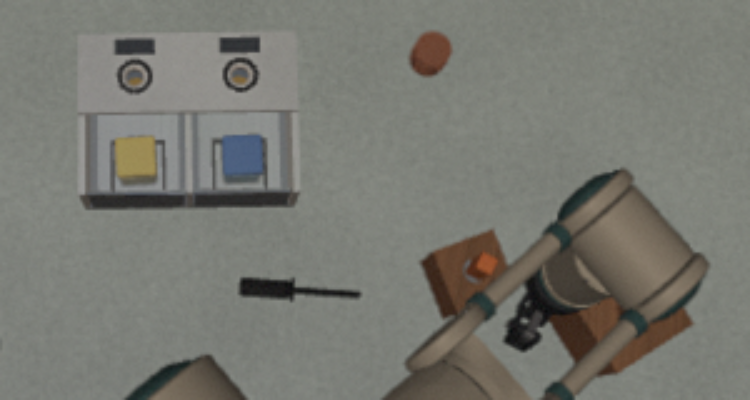

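View pics/s3.png

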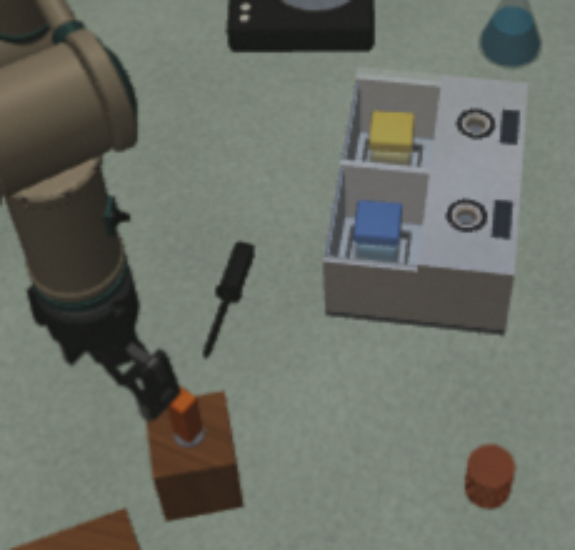

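The black pin toppled over by itself: it was balanced on its tip and nothing touched it. Checking whether it now lies in the tray's path.

```bash
python3 - <<'E'
from h import *
import pickle
T=pickle.load(open("top2.pkl","rb"));S=pickle.load(open("side2.pkl","rb"))
f=lambda l,ox,oy,k:[((x+.5)/k-.5+ox,(y+.5)/k-.5+oy) for x,y in l]
print(atz(T,f([(240,278),(240,296),(294,275),(294,300),(360,295)],250,170,2.5),.015).round(3))
print(atz(S,f([(247,243),(228,297),(207,354)],170,180,2.5),.015).round(3))
E
```

```text
[[ 0.437 -0.062  0.015]
 [ 0.414 -0.061  0.015]
 [ 0.439 -0.13   0.015]
 [ 0.407 -0.129  0.015]
 [ 0.411 -0.213  0.015]]
[[ 0.432 -0.057  0.015]
 [ 0.424 -0.132  0.015]
 [ 0.415 -0.207  0.015]]
```

Call:
send_rows(deltas=[{"dp":[0.18,0.13,0],"rotation":[0,0,0]},{"dp":[0.361,0.258,0],"rotation":[0,0,0]},{"dp":[0.361,0.258,-0.1],"rotation":[0,0,0]},{"dp":[0.361,0.258,-0.2],"rotation":[0,0,0]},{"dp":[0.361,0.258,-0.2],"rotation":[0,0,0]}])

```text
clock: 2.2
position: [0.4291, -0.345, 0.2241]
ee_rot: [-0.002, 0.867, 0.499, -0.001]
contact_force: [-0.3, 0.4, -0.7]
width: 0.0852
```

```bash
python3 - <<'E'
from h import *
import pickle
for c in("side","top"):
    p=eyes.get_image(c); pickle.dump(p,open(c+"3.pkl","wb"))
    if c=="top": cv2.imwrite("pics/t4.png",cv2.resize(p["color"][230:330,380:530,::-1],None,fx=4,fy=4))
    else: cv2.imwrite("pics/s4.png",cv2.resize(p["color"][250:400,180:330,::-1],None,fx=4,fy=4))
s=monitor.get_state();print(s["clock"],s["position"],proj(p,[s["position"]]))
E
```

```text
2.3 [ 0.42990119 -0.34584063  0.22609623] [[449.24767416 271.90944978]]
```

View pics/s4.png

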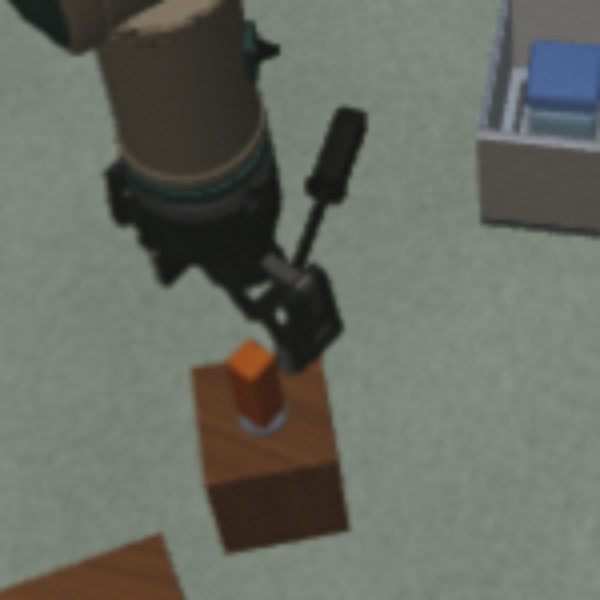

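View pics/t4.png

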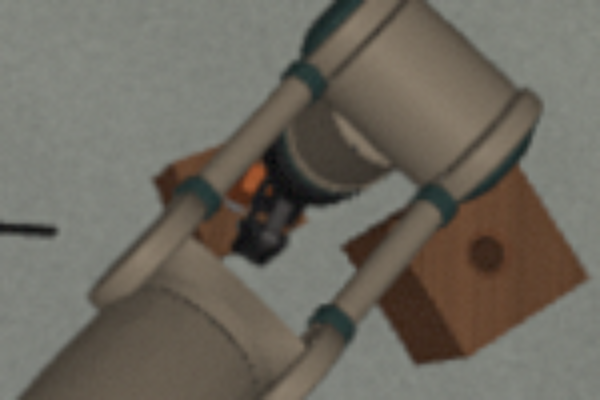

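```bash
python3 - <<'E'
from h import *
import pickle
p=pickle.load(open("side3.pkl","rb"))
c=np.array([.4299,-.3458,.22]);d=np.array([.866,-.5,0])
q=proj(p,[c+d*.043,c-d*.043,c]);print(q,(q-[180,250])*4)
E
```

```text
[[252.62270149 339.01733491]
 [224.02902115 318.58904547]
 [238.11556549 328.66501318]] [[290.49080596 356.06933965]
 [176.11608461 274.35618187]
 [232.46226197 314.66005271]]
```

Call:
send_rows(deltas=[{"dp":[0,0,-0.2],"rotation":[0,0,0]},{"dp":[0,0,-0.4],"rotation":[0,0,0]},{"dp":[0,0,-0.6],"rotation":[0,0,0]},{"dp":[0,0,-0.7],"rotation":[0,0,0]},{"dp":[0,0,-0.735],"rotation":[0,0,0]},{"dp":[0,0,-0.735],"rotation":[0,0,0]},{"dp":[0,0,-0.735],"rotation":[0,0,0]}])

```text
clock: 2.88
position: [0.4313, -0.3459, 0.1392]
ee_rot: [0.001, 0.866, 0.499, 0.0]
contact_force: [-0.1, -0.3, -0.6]
width: 0.0858
```

Call:
send_rows(deltas=[{"dp":[0,0,0],"rotation":[0,0,0]},{"dp":[0,0,0],"rotation":[0,0,0]},{"dp":[0,0,0],"rotation":[0,0,0]},{"dp":[0,0,0],"rotation":[0,0,0]},{"dp":[0,0,0],"rotation":[0,0,0]},{"dp":[0,0,0],"rotation":[0,0,0]},{"dp":[0,0,0],"rotation":[0,0,0]},{"dp":[0,0,0],"rotation":[0,0,0]},{"dp":[0,0,0],"rotation":[0,0,0]},{"dp":[0,0,0],"rotation":[0,0,0]}], fingers=1, grip_force=50)

```text
clock: 3.72
position: [0.4312, -0.3449, 0.1385]
ee_rot: [0.0, 0.866, 0.5, 0.0]
contact_force: [-0.3, 0.0, 4.5]
width: 0.0214
```

Call:
send_rows(deltas=[{"dp":[0,0,0.15],"rotation":[0,0,0]},{"dp":[0,0,0.35],"rotation":[0,0,0]},{"dp":[0,0,0.6],"rotation":[0,0,0]},{"dp":[0,0,0.85],"rotation":[0,0,0]},{"dp":[0,0,1],"rotation":[0,0,0]},{"dp":[0,0,1],"rotation":[0,0,0]}])

```text
clock: 4.22
position: [0.4326, -0.3464, 0.262]
ee_rot: [0.004, 0.866, 0.5, 0.001]
contact_force: [0.3, -0.3, -1.6]
width: 0.0212
```

Call:
send_rows(deltas=[{"dp":[0.15,0.17,0.1],"rotation":[0,0,0]},{"dp":[0.35,0.4,0.22],"rotation":[0,0,0]},{"dp":[0.6,0.7,0.22],"rotation":[0,0,0]},{"dp":[0.87,1,0.22],"rotation":[0,0,0]},{"dp":[0.87,1,0.22],"rotation":[0,0,0]}])

```text
clock: 4.63
position: [0.5382, -0.2201, 0.2827]
ee_rot: [-0.002, 0.865, 0.501, 0.001]
contact_force: [0.4, -0.0, -0.3]
width: 0.0214
```

Call:
send_rows(deltas=[{"dp":[0.22,0.25,0],"rotation":[0,0,0]},{"dp":[0.44,0.5,0],"rotation":[0,0,0]},{"dp":[0.66,0.75,0],"rotation":[0,0,0]},{"dp":[0.87,1,0],"rotation":[0,0,0]},{"dp":[0.87,1,0],"rotation":[0,0,0]},{"dp":[0.87,1,0],"rotation":[0,0,0]}])

```text
clock: 5.13
position: [0.6402, -0.1029, 0.2817]
ee_rot: [-0.001, 0.865, 0.501, -0.001]
contact_force: [0.1, -0.2, -1.5]
width: 0.0213
```

Call:
send_rows(deltas=[{"dp":[0.15,0.16,0],"rotation":[0,0,0]},{"dp":[0.314,0.327,0],"rotation":[0,0,0]},{"dp":[0.314,0.327,0],"rotation":[0,0,0]},{"dp":[0.314,0.327,0],"rotation":[0,0,0]},{"dp":[0.314,0.327,0],"rotation":[0,0,0]}])

```text
clock: 5.55
position: [0.6764, -0.0668, 0.2834]
ee_rot: [-0.0, 0.866, 0.499, -0.001]
contact_force: [-0.3, -0.4, -1.3]
width: 0.0215
```

```bash
python3 - <<'E'
from h import *
import pickle
s=monitor.get_state();print(s["clock"],s["position"],s["ee_rot"],s["qpos"],s["contact_force"],s["width"])
P=s["position"]
for c in("side","top"):
    p=eyes.get_image(c); pickle.dump(p,open(c+"4.pkl","wb"))
    print(c,proj(p,[P,P-[0,0,.1235],[.6775,-.0655,.12]]))
    if c=="top": cv2.imwrite("pics/t5.png",cv2.resize(p["color"][160:280,270:420,::-1],None,fx=4,fy=4))
    else: cv2.imwrite("pics/s5.png",cv2.resize(p["color"][160:310,270:420,::-1],None,fx=4,fy=4))
E
```

```text
5.55 [ 0.67637404 -0.06681054  0.28343096] [-3.44388644e-04  8.66358533e-01  4.99420642e-01 -1.33990303e-03] [-2.00103254e-01  4.24761733e-01  1.19661551e+00 -1.25813564e-03
  1.52268051e+00  3.24894192e-01] [-0.25795749 -0.41389249 -1.2953879 ] 0.021548176863739537
side [[359.09448526 226.03965311]
 [356.06801512 257.01552478]
 [355.63191764 265.75981122]]
top [[348.11680166 183.96615943]
 [346.49949193 195.76119391]
 [345.58593369 198.87439751]]
```

View pics/s5.png

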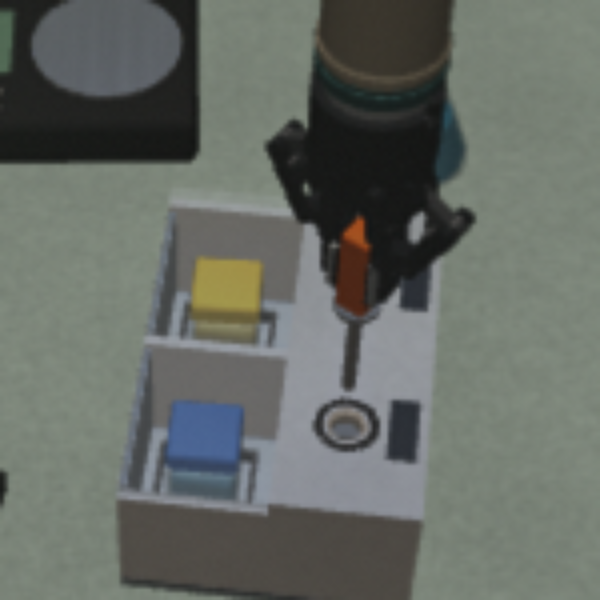

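View pics/t5.png

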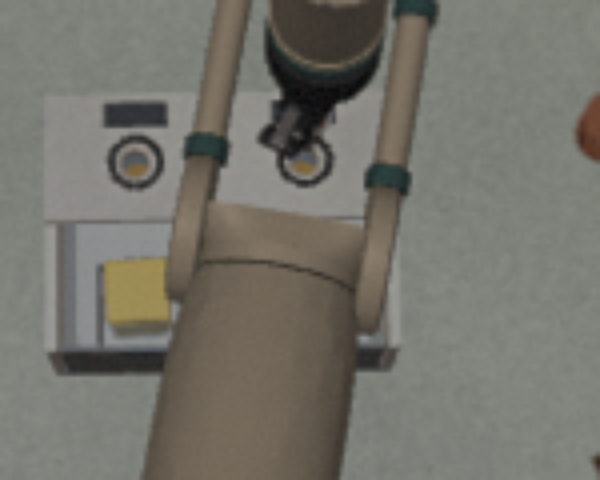

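Call:
send_rows(deltas=[{"dp":[0,0,-0.12],"rotation":[0,0,0]},{"dp":[0,0,-0.25],"rotation":[0,0,0]},{"dp":[0,0,-0.27],"rotation":[0,0,0]},{"dp":[0,0,-0.27],"rotation":[0,0,0]},{"dp":[0,0,-0.27],"rotation":[0,0,0]}])

```text
clock: 6.07
position: [0.6773, -0.0662, 0.2527]
ee_rot: [0.0, 0.866, 0.499, 0.0]
contact_force: [-0.2, 0.1, -0.6]
width: 0.0218
```

```bash
python3 - <<'E'
from h import *
import pickle
s=monitor.get_state();P=s["position"];print(P)
p=eyes.get_image("side"); q=proj(p,[P-[0,0,.1235]]);print(q,(q-[330,220])*10)
cv2.imwrite("pics/s6.png",cv2.resize(p["color"][220:280,330:390,::-1],None,fx=10,fy=10))
E
```

```text
[ 0.6773289  -0.06621643  0.25267277]
[[355.75190236 263.91474701]] [[257.51902356 439.14747015]]
```

View pics/s6.png

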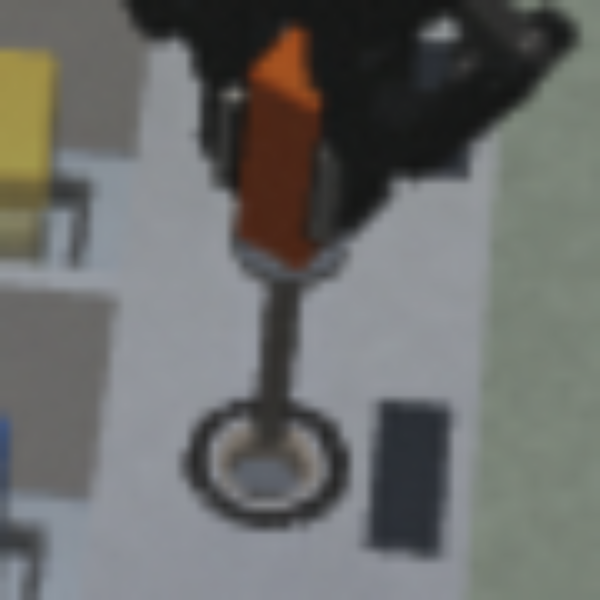

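Call:
send_rows(deltas=[{"dp":[0,0.01,-0.06],"rotation":[0,0,0]},{"dp":[0,0.01,-0.12],"rotation":[0,0,0]},{"dp":[0,0.01,-0.18],"rotation":[0,0,0]},{"dp":[0,0.01,-0.24],"rotation":[0,0,0]},{"dp":[0,0.01,-0.3],"rotation":[0,0,0]},{"dp":[0,0.01,-0.3],"rotation":[0,0,0]}])

```text
clock: 6.62
position: [0.6764, -0.0641, 0.2136]
ee_rot: [-0.001, 0.866, 0.5, -0.002]
contact_force: [0.5, 0.4, -0.9]
width: 0.0213
```

Call:
send_rows(deltas=[{"dp":[0,0,-0.06],"rotation":[0,0,0]},{"dp":[0,0,-0.12],"rotation":[0,0,0]},{"dp":[0,0,-0.18],"rotation":[0,0,0]},{"dp":[0,0,-0.24],"rotation":[0,0,0]},{"dp":[0,0,-0.3],"rotation":[0,0,0]},{"dp":[0,0,-0.36],"rotation":[0,0,0]},{"dp":[0,0,-0.36],"rotation":[0,0,0]},{"dp":[0,0,-0.36],"rotation":[0,0,0]},{"dp":[0,0,-0.36],"rotation":[0,0,0]}])

```text
clock: 7.37
position: [0.6776, -0.0644, 0.1739]
ee_rot: [0.0, 0.866, 0.5, 0.0]
contact_force: [-1.2, 0.8, 6.0]
width: 0.0217
```

```bash
python3 - <<'E'
from h import *
import pickle
s=monitor.get_state();P=s["position"];print(P,s["contact_force"])
p=eyes.get_image("side"); save(p,"s7.png")
E
```

```text
[ 0.6776496  -0.06436808  0.17394593] [-1.16172144  0.8102495   5.96620058]
```

View pics/s7.png

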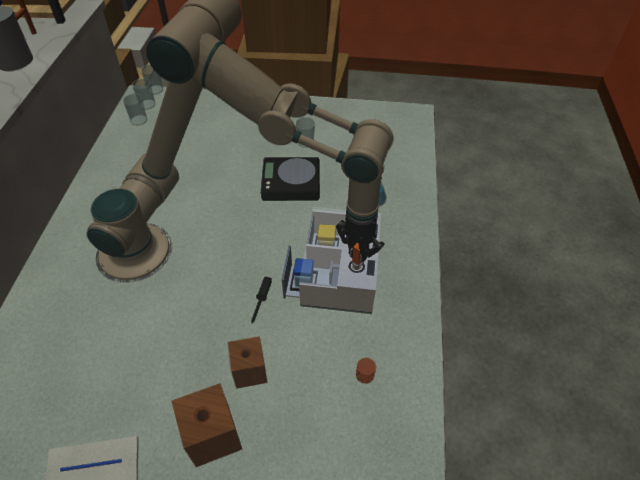

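Call:
send_rows(deltas=[{"dp":[0,0,0],"rotation":[0,0,0]},{"dp":[0,0,0],"rotation":[0,0,0]},{"dp":[0,0,0.1],"rotation":[0,0,0]},{"dp":[0,0,0.2],"rotation":[0,0,0]},{"dp":[0,0,0.35],"rotation":[0,0,0]},{"dp":[0,0,0.5],"rotation":[0,0,0]},{"dp":[0,0,0.7],"rotation":[0,0,0]},{"dp":[0,0,0.9],"rotation":[0,0,0]},{"dp":[0,0,0.96],"rotation":[0,0,0]},{"dp":[0,0,0.96],"rotation":[0,0,0]}])

```text
clock: 8.25
position: [0.6786, -0.0645, 0.2904]
ee_rot: [0.002, 0.866, 0.5, 0.002]
contact_force: [-0.4, -0.1, -1.8]
width: 0.0213
```

```bash
python3 - <<'E'
from h import *
import pickle
s=monitor.get_state();P=s["position"];print(P,s["contact_force"],s["clock"])
p=eyes.get_image("side"); pickle.dump(p,open("side8.pkl","wb"))
q=proj(p,[P-[0,0,.1235]]);print(q)
cv2.imwrite("pics/s8.png",cv2.resize(p["color"][200:400,220:420,::-1],None,fx=3,fy=3,interpolation=2))
E
```

```text
[ 0.67860827 -0.06453384  0.29038637] [-0.41342    -0.09341442 -1.81652909] 8.25
[[357.14886182 254.7808262 ]]
```

View pics/s8.png

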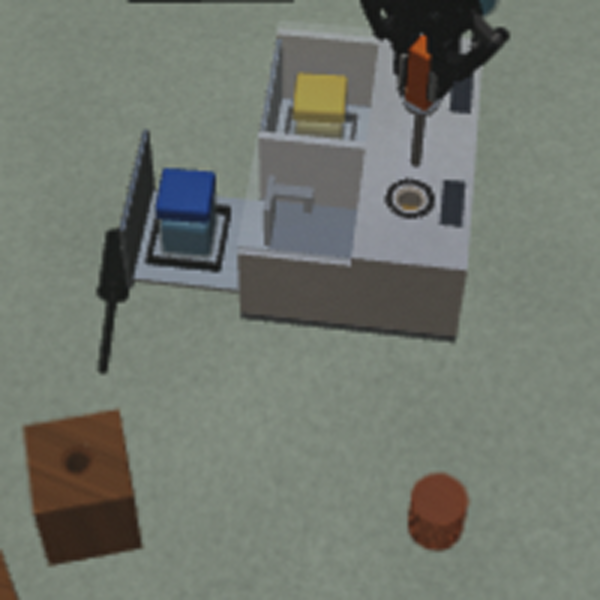

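Tray out with the blue jar, left tray still shut. Returning the pin to its pick pose.

Call:
send_rows(deltas=[{"dp":[-0.15,-0.17,0],"rotation":[0,0,0]},{"dp":[-0.4,-0.45,0],"rotation":[0,0,0]},{"dp":[-0.65,-0.72,0],"rotation":[0,0,0]},{"dp":[-0.9,-1,0],"rotation":[0,0,0]}])

```text
clock: 8.63
position: [0.5735, -0.1776, 0.2851]
ee_rot: [-0.002, 0.866, 0.5, -0.001]
contact_force: [0.6, -1.2, -1.0]
width: 0.0212
```

Call:
send_rows(deltas=[{"dp":[-0.23,-0.25,0],"rotation":[0,0,0]},{"dp":[-0.46,-0.5,0],"rotation":[0,0,0]},{"dp":[-0.69,-0.75,0],"rotation":[0,0,0]},{"dp":[-0.9,-1,0],"rotation":[0,0,0]}])

```text
clock: 8.97
position: [0.465, -0.2977, 0.2858]
ee_rot: [-0.002, 0.866, 0.5, -0.001]
contact_force: [0.6, -0.4, -1.6]
width: 0.0217
```

Call:
send_rows(deltas=[{"dp":[-0.15,-0.2,0],"rotation":[0,0,0]},{"dp":[-0.254,-0.337,0],"rotation":[0,0,0]},{"dp":[-0.254,-0.337,-0.15],"rotation":[0,0,0]},{"dp":[-0.254,-0.337,-0.32],"rotation":[0,0,0]},{"dp":[-0.254,-0.337,-0.35],"rotation":[0,0,0]},{"dp":[-0.254,-0.337,-0.35],"rotation":[0,0,0]},{"dp":[-0.254,-0.337,-0.35],"rotation":[0,0,0]}])

```text
clock: 9.55
position: [0.4371, -0.3375, 0.2454]
ee_rot: [-0.001, 0.866, 0.5, -0.0]
contact_force: [-0.5, -0.5, -1.3]
width: 0.0214
```

```bash
python3 - <<'E'
from h import *
import pickle
s=monitor.get_state();P=s["position"];print(P,s["contact_force"],s["clock"],s["ee_rot"])
for c in("side","top"):
    p=eyes.get_image(c); pickle.dump(p,open(c+"9.pkl","wb"))
    if c=="side":
        q=proj(p,[P-[0,0,.1235]]);print(q,(q-[210,300])*8)
        cv2.imwrite("pics/s9.png",cv2.resize(p["color"][300:370,210:280,::-1],None,fx=8,fy=8,interpolation=2))
    else: cv2.imwrite("pics/t9.png",cv2.resize(p["color"][170:330,250:530,::-1],None,fx=2.8,fy=2.8,interpolation=2))
S=pickle.load(open("side8.pkl","rb"));
print("hole S",atz(S,[[(78+.5)/3-.5+220,(461+.5)/3-.5+200]],.1))
E
```

```text
[ 0.43709594 -0.33750021  0.24537254] [-0.46579905 -0.48647524 -1.2555708 ] 9.55 [-8.34584211e-04  8.66029216e-01  4.99992651e-01 -2.20681364e-04]
[[246.6773901 346.4386288]] [[293.41912077 371.50903039]]
hole S [[ 0.4337688  -0.34506477  0.1       ]]
```

View pics/s9.png

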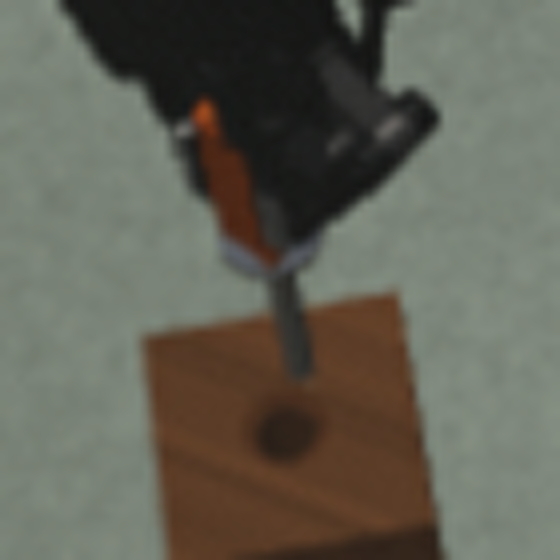

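View pics/t9.png

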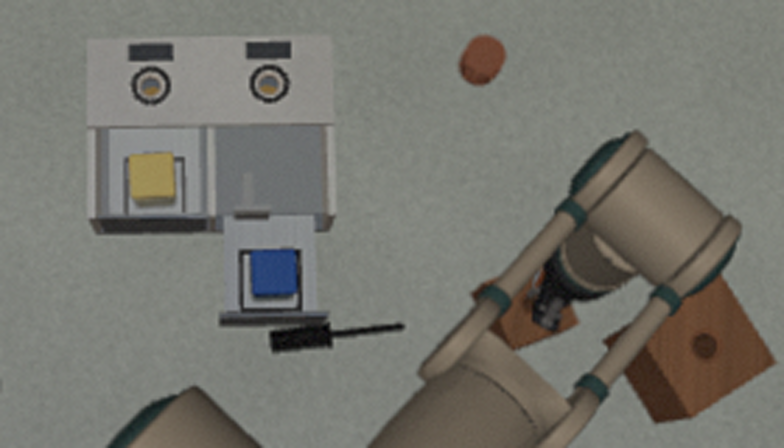

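The arm fell short by about 9 mm because the earlier calls were too quick. Correcting before insertion.

Call:
send_rows(deltas=[{"dp":[-0.05,-0.06,0],"rotation":[0,0,0]},{"dp":[-0.05,-0.06,0],"rotation":[0,0,0]},{"dp":[-0.05,-0.06,0],"rotation":[0,0,0]},{"dp":[-0.05,-0.06,0],"rotation":[0,0,0]}])

```text
clock: 9.98
position: [0.4312, -0.3453, 0.2465]
ee_rot: [0.0, 0.866, 0.5, 0.0]
contact_force: [0.7, -0.0, -0.5]
width: 0.0218
```

```bash
python3 - <<'E'
from h import *
import pickle
s=monitor.get_state();P=s["position"];print(P,s["contact_force"],s["clock"],s["ee_rot"])
p=eyes.get_image("side"); print(monitor.get_state()["position"])
cv2.imwrite("pics/s10.png",cv2.resize(p["color"][300:370,210:280,::-1],None,fx=8,fy=8,interpolation=2))
E
```

```text
[ 0.43121493 -0.34528678  0.24653623] [ 7.07793312e-01 -3.40422768e-04 -5.39914538e-01] 9.9833 [3.80976345e-04 8.66213862e-01 4.99673264e-01 1.70938076e-04]
[ 0.43124515 -0.34515416  0.24644562]
```

View pics/s10.png

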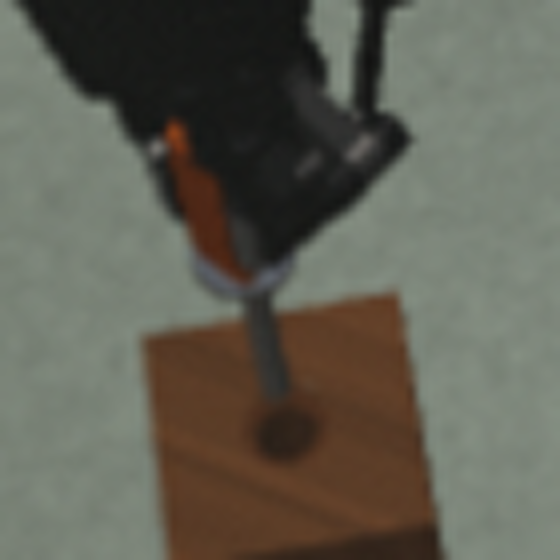

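Call:
send_rows(deltas=[{"dp":[0,0,-0.07],"rotation":[0,0,0]},{"dp":[0,0,-0.14],"rotation":[0,0,0]},{"dp":[0,0,-0.21],"rotation":[0,0,0]},{"dp":[0,0,-0.28],"rotation":[0,0,0]},{"dp":[0,0,-0.35],"rotation":[0,0,0]},{"dp":[0,0,-0.35],"rotation":[0,0,0]}])

```text
clock: 10.53
position: [0.4302, -0.344, 0.2015]
ee_rot: [-0.002, 0.866, 0.5, -0.001]
contact_force: [0.0, 0.5, -2.4]
width: 0.0212
```

Call:
send_rows(deltas=[{"dp":[0,0,-0.1],"rotation":[0,0,0]},{"dp":[0,0,-0.2],"rotation":[0,0,0]},{"dp":[0,0,-0.3],"rotation":[0,0,0]},{"dp":[0,0,-0.4],"rotation":[0,0,0]},{"dp":[0,0,-0.47],"rotation":[0,0,0]},{"dp":[0,0,-0.51],"rotation":[0,0,0]},{"dp":[0,0,-0.54],"rotation":[0,0,0]},{"dp":[0,0,-0.54],"rotation":[0,0,0]},{"dp":[0,0,-0.54],"rotation":[0,0,0]}])

```text
clock: 11.28
position: [0.4315, -0.3454, 0.1397]
ee_rot: [0.0, 0.866, 0.5, 0.0]
contact_force: [-0.2, -0.2, -0.8]
width: 0.0218
```

Call:
send_rows(deltas=[{"dp":[0,0,-0.012],"rotation":[0,0,0]},{"dp":[0,0,-0.012],"rotation":[0,0,0]},{"dp":[0,0,-0.012],"rotation":[0,0,0]}])

```text
clock: 11.53
position: [0.4316, -0.3455, 0.1385]
ee_rot: [0.001, 0.866, 0.5, 0.0]
contact_force: [-0.4, -0.5, 1.4]
width: 0.0215
```

Call:
send_rows(deltas=[{"dp":[0,0,0],"rotation":[0,0,0]},{"dp":[0,0,0],"rotation":[0,0,0]},{"dp":[0,0,0],"rotation":[0,0,0]},{"dp":[0,0,0],"rotation":[0,0,0]},{"dp":[0,0,0],"rotation":[0,0,0]},{"dp":[0,0,0],"rotation":[0,0,0]},{"dp":[0,0,0],"rotation":[0,0,0]},{"dp":[0,0,0],"rotation":[0,0,0]}], fingers=-1)

```text
clock: 12.2
position: [0.4312, -0.3451, 0.1379]
ee_rot: [-0.0, 0.866, 0.5, 0.0]
contact_force: [0.7, -1.2, 0.1]
width: 0.0853
```

Call:
send_rows(deltas=[{"dp":[0,0,0.1],"rotation":[0,0,0]},{"dp":[0,0,0.3],"rotation":[0,0,0]},{"dp":[0,0,0.6],"rotation":[0,0,0]},{"dp":[0,0,0.9],"rotation":[0,0,0]},{"dp":[0,0,0.9],"rotation":[0,0,0]}])

```text
clock: 12.62
position: [0.434, -0.3479, 0.2533]
ee_rot: [0.007, 0.866, 0.5, 0.002]
contact_force: [0.9, -1.0, 0.8]
width: 0.0856
```

```bash
python3 - <<'E'
from h import *
import pickle
s=monitor.get_state();P=s["position"];print(P,s["contact_force"],s["clock"],s["qpos"])
p=eyes.get_image("side"); pickle.dump(p,open("side11.pkl","wb"))
cv2.imwrite("pics/s11.png",cv2.resize(p["color"][190:390,210:410,::-1],None,fx=3,fy=3,interpolation=2))
p=eyes.get_image("top"); pickle.dump(p,open("top11.pkl","wb"))
cv2.imwrite("pics/t11.png",cv2.resize(p["color"][220:310,320:470,::-1],None,fx=5,fy=5,interpolation=2))
E
```

```text
[ 0.43401436 -0.34789072  0.25331233] [ 0.91815775 -1.02455336  0.81145389] 12.6167 [-8.00809233e-01  2.38622362e-01  1.54975931e+00  3.47190077e-05
  1.33898398e+00 -2.76926247e-01]
```

View pics/s11.png

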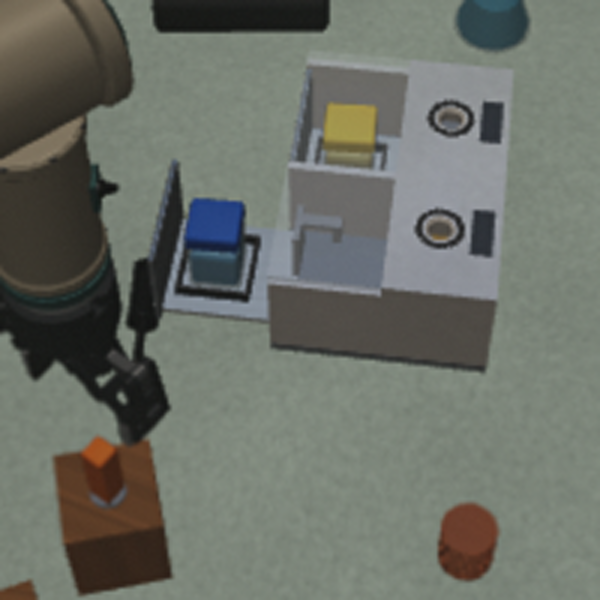

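View pics/t11.png

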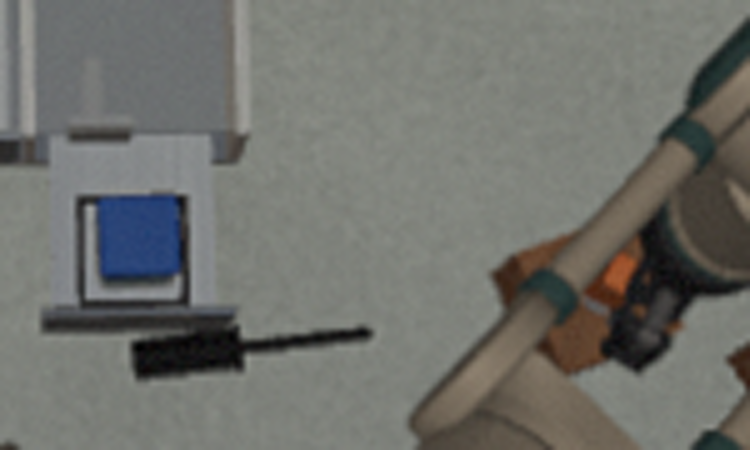

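```bash
python3 - <<'E'
from h import *
import pickle
for nm,bx in(("top11",(330,245,365,285)),("side11",(265,250,300,280))):
    p=pickle.load(open(nm+".pkl","rb"));x0,y0,x1,y1=bx
    c=p["color"][y0:y1,x0:x1].astype(np.float32); w=c[...,2]-c[...,0]
    big=cv2.resize(w,None,fx=8,fy=8,interpolation=cv2.INTER_CUBIC); print(np.percentile(w,[50,80,90,98]))
    for thr in(45,60,75):
        n,l,st,ce=cv2.connectedComponentsWithStats((big>thr).astype(np.uint8)); k=1+np.argmax(st[1:,4])
        px=(np.argwhere(l==k)[:,::-1]+.5)/8-.5+[x0,y0]; W=atz(p,px,.1)[:,:2]
        print(nm,thr,W.mean(0).round(4),cv2.minAreaRect((W*1000).astype(np.float32)))
E
```

```text
[ 5. 14. 76. 80.]
top11 45 [ 0.4702 -0.0649] ((470.14605712890625, -64.77207946777344), (48.64535903930664, 48.67781448364258), 0.7389852404594421)
top11 60 [ 0.4703 -0.065 ] ((470.31256103515625, -64.85626220703125), (46.721744537353516, 47.29359817504883), 0.7465450167655945)
top11 75 [ 0.4702 -0.0648] ((470.1216735839844, -64.93148803710938), (44.66442108154297, 44.9752082824707), 1.0095508098602295)
[16. 80. 94. 95.]
side11 45 [ 0.4749 -0.0675] ((474.7480773925781, -67.05897521972656), (49.37237548828125, 50.4411506652832), 1.3163191080093384)
side11 60 [ 0.4749 -0.0669] ((474.7320861816406, -66.5836410522461), (47.58479690551758, 47.8222770690918), 1.0675956010818481)
side11 75 [ 0.4748 -0.0664] ((474.6830749511719, -66.17174530029297), (46.214290618896484, 45.3511848449707), 1.4668959379196167)
```

Call:
send_rows(deltas=[{"dp":[0,0.1,0],"rotation":[0,0,-0.2]},{"dp":[0.05,0.35,0],"rotation":[0,0,-0.4]},{"dp":[0.1,0.65,0],"rotation":[0,0,-0.6]},{"dp":[0.15,0.9,0],"rotation":[0,0,-0.8]},{"dp":[0.15,1,0],"rotation":[0,0,-1]},{"dp":[0.15,1,0],"rotation":[0,0,-1]}])

```text
clock: 13.22
position: [0.4481, -0.2217, 0.2443]
ee_rot: [-0.002, 0.963, 0.271, -0.001]
contact_force: [-0.0, 1.1, -0.1]
width: 0.0855
```

Call:
send_rows(deltas=[{"dp":[0.02,0.3,0],"rotation":[0,0,-0.2]},{"dp":[0.05,0.6,0],"rotation":[0,0,-0.4]},{"dp":[0.1,0.8,0],"rotation":[0,0,-0.6]},{"dp":[0.15,1,0],"rotation":[0,0,-0.8]},{"dp":[0.15,1,0],"rotation":[0,0,-1]},{"dp":[0.15,1,0],"rotation":[0,0,-1]},{"dp":[0.15,1,0],"rotation":[0,0,-1]}])

```text
clock: 13.8
position: [0.467, -0.1058, 0.245]
ee_rot: [0.0, 1.0, 0.025, -0.001]
contact_force: [-0.9, -0.3, -0.6]
width: 0.0856
```

```bash
python3 - <<'E'
from h import *
s=monitor.get_state();P=s["position"];q=s["ee_rot"];print(P,s["contact_force"],s["clock"],q)
a=np.arctan2(q[2],q[1]);print("tool y",np.degrees(2*a)-90,(np.array([.4726,-.0658,.19])-P)/.12)
E
```

```text
[ 0.46700739 -0.10578177  0.245006  ] [-0.88552773 -0.3386574  -0.61902893] 13.8 [ 1.99019941e-04  9.99675780e-01  2.54486721e-02 -8.12089891e-04]
tool y -87.08348110521496 [ 0.04660511  0.33318138 -0.45838333]
```

Call:
send_rows(deltas=[{"dp":[0.02,0.15,-0.1],"rotation":[0,0,-0.06]},{"dp":[0.047,0.333,-0.25],"rotation":[0,0,-0.066]},{"dp":[0.047,0.333,-0.4],"rotation":[0,0,-0.066]},{"dp":[0.047,0.333,-0.458],"rotation":[0,0,-0.066]},{"dp":[0.047,0.333,-0.458],"rotation":[0,0,-0.066]},{"dp":[0.047,0.333,-0.458],"rotation":[0,0,-0.066]},{"dp":[0.047,0.333,-0.458],"rotation":[0,0,-0.066]}])

```text
clock: 14.38
position: [0.4736, -0.0663, 0.1917]
ee_rot: [0.0, 1.0, 0.007, 0.001]
contact_force: [0.2, 0.4, 0.8]
width: 0.0852
```

```bash
python3 - <<'E'
from h import *
import pickle
s=monitor.get_state();P=s["position"];q=s["ee_rot"];print(P,s["contact_force"],s["clock"],q)
a=np.arctan2(q[2],q[1]);print("tool y",np.degrees(2*a)-90)
p=eyes.get_image("side"); 
q=proj(p,[P+[0,.04,-.01],P+[0,-.04,-.01],[.4726,-.0658,.1]]);print((q-[230,200])*5)
cv2.imwrite("pics/s12.png",cv2.resize(p["color"][200:320,230:350,::-1],None,fx=5,fy=5,interpolation=2))
E
```

```text
[ 0.47355746 -0.06628092  0.19169991] [0.23732564 0.43861639 0.7797461 ] 14.3833 [4.20118912e-04 9.99977471e-01 6.65945803e-03 7.29171571e-04]
tool y -89.23687641077697
[[256.76705493 163.50944626]
 [231.53837263 282.22705824]
 [251.18961544 314.706564  ]]
```

View pics/s12.png

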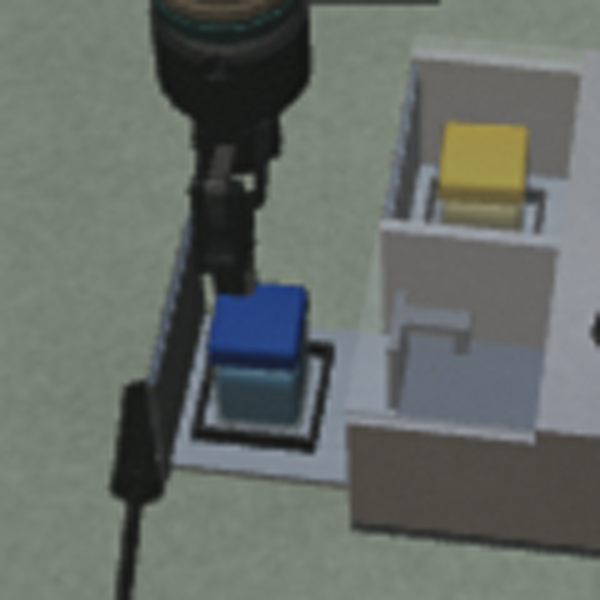

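Call:
send_rows(deltas=[{"dp":[0,0,-0.15],"rotation":[0,0,0]},{"dp":[0,0,-0.3],"rotation":[0,0,0]},{"dp":[0,0,-0.45],"rotation":[0,0,0]},{"dp":[0,0,-0.6],"rotation":[0,0,0]},{"dp":[0,0,-0.75],"rotation":[0,0,0]},{"dp":[0,0,-0.88],"rotation":[0,0,0]},{"dp":[0,0,-0.96],"rotation":[0,0,0]},{"dp":[0,0,-0.96],"rotation":[0,0,0]},{"dp":[0,0,-0.96],"rotation":[0,0,0]}])

```text
clock: 15.18
position: [0.4733, -0.0656, 0.0761]
ee_rot: [0.0, 1.0, 0.007, 0.0]
contact_force: [0.7, 0.3, 0.1]
width: 0.0856
```

Call:
send_rows(deltas=[{"dp":[0,0,0],"rotation":[0,0,0]},{"dp":[0,0,0],"rotation":[0,0,0]},{"dp":[0,0,0],"rotation":[0,0,0]},{"dp":[0,0,0],"rotation":[0,0,0]},{"dp":[0,0,0],"rotation":[0,0,0]},{"dp":[0,0,0],"rotation":[0,0,0]},{"dp":[0,0,0],"rotation":[0,0,0]},{"dp":[0,0,0],"rotation":[0,0,0]}], fingers=1, grip_force=30)

```text
clock: 15.85
position: [0.4735, -0.0652, 0.0767]
ee_rot: [0.0, 1.0, 0.007, 0.001]
contact_force: [-0.8, 0.2, 5.9]
width: 0.0499
```

Call:
send_rows(deltas=[{"dp":[0,0,0.05],"rotation":[0,0,0]},{"dp":[0,0,0.15],"rotation":[0,0,0]},{"dp":[0,0,0.3],"rotation":[0,0,0]},{"dp":[0,0,0.45],"rotation":[0,0,0]},{"dp":[0,0,0.6],"rotation":[0,0,0]},{"dp":[0,0,0.75],"rotation":[0,0,0]},{"dp":[0,0,0.88],"rotation":[0,0,0]},{"dp":[0,0,0.95],"rotation":[0,0,0]},{"dp":[0,0,0.95],"rotation":[0,0,0]},{"dp":[0,0,0.95],"rotation":[0,0,0]}])

```text
clock: 16.68
position: [0.4726, -0.0651, 0.1895]
ee_rot: [0.0, 1.0, 0.007, -0.0]
contact_force: [-0.7, -0.3, -2.6]
width: 0.0499
```

Call:
send_rows(deltas=[{"dp":[0,0.08,0],"rotation":[0,0,0]},{"dp":[0,0.25,0],"rotation":[0,0,0]},{"dp":[0,0.45,0],"rotation":[0,0,0]},{"dp":[0,0.65,0],"rotation":[0,0,0]},{"dp":[0,0.85,0],"rotation":[0,0,0]},{"dp":[0,1,0],"rotation":[0,0,0]}])

```text
clock: 17.18
position: [0.4715, 0.0572, 0.1883]
ee_rot: [-0.001, 1.0, 0.007, -0.002]
contact_force: [-0.7, 0.2, -1.8]
width: 0.0498
```

Call:
send_rows(deltas=[{"dp":[0,0.2,0],"rotation":[0,0,0]},{"dp":[0,0.4,0],"rotation":[0,0,0]},{"dp":[0,0.6,0],"rotation":[0,0,0]},{"dp":[0,0.8,0],"rotation":[0,0,0]},{"dp":[0,1,0],"rotation":[0,0,0]},{"dp":[0,1,0],"rotation":[0,0,0]}])

```text
clock: 17.68
position: [0.4717, 0.1791, 0.1883]
ee_rot: [-0.001, 1.0, 0.008, -0.001]
contact_force: [0.2, -0.6, -2.8]
width: 0.0499
```

Call:
send_rows(deltas=[{"dp":[-0.02,0.2,0],"rotation":[0,0,0]},{"dp":[-0.05,0.4,0],"rotation":[0,0,0]},{"dp":[-0.1,0.6,0],"rotation":[0,0,0]},{"dp":[-0.15,0.8,0],"rotation":[0,0,0]},{"dp":[-0.15,0.95,0],"rotation":[0,0,0]},{"dp":[-0.15,1,0],"rotation":[0,0,0]},{"dp":[-0.15,1,0],"rotation":[0,0,0]},{"dp":[-0.15,1,0],"rotation":[0,0,0]}])

```text
clock: 18.35
position: [0.4543, 0.2942, 0.1888]
ee_rot: [0.001, 1.0, 0.007, -0.001]
contact_force: [0.7, 0.1, -2.4]
width: 0.0494
```

```bash
python3 - <<'E'
from h import *
import pickle
s=monitor.get_state();P=s["position"];q=s["ee_rot"];print(P,s["contact_force"],s["clock"],q,s["qpos"],s["width"])
print((np.array([.4544,.3414,.130])-P)/.12)
p=eyes.get_image("side"); pickle.dump(p,open("side13.pkl","wb"))
cv2.imwrite("pics/s13.png",cv2.resize(p["color"][90:240,230:400,::-1],None,fx=4,fy=4,interpolation=2))
p=eyes.get_image("top"); pickle.dump(p,open("top13.pkl","wb"))
cv2.imwrite("pics/t13.png",cv2.resize(p["color"][170:330,120:380,::-1],None,fx=3,fy=3,interpolation=2))
E
```

```text
[0.45427779 0.29424217 0.18884069] [ 0.74425977  0.10077739 -2.44832458] 18.35 [ 9.45011265e-04  9.99972617e-01  7.28970176e-03 -8.56190534e-04] [ 4.46821773e-01  2.69059689e-01  1.67420843e+00 -1.05303818e-03
  1.20067858e+00  2.00342062e+00] 0.049365423135944726
[ 0.00101839  0.39298193 -0.49033905]
```

View pics/s13.png

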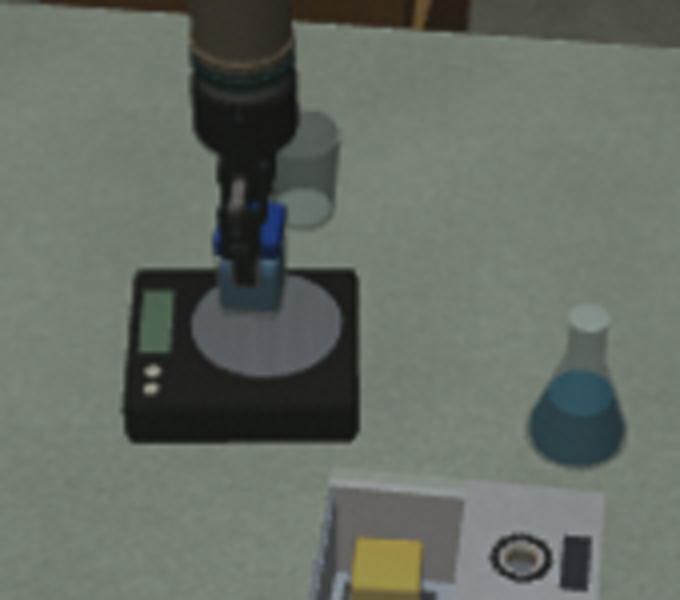

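View pics/t13.png

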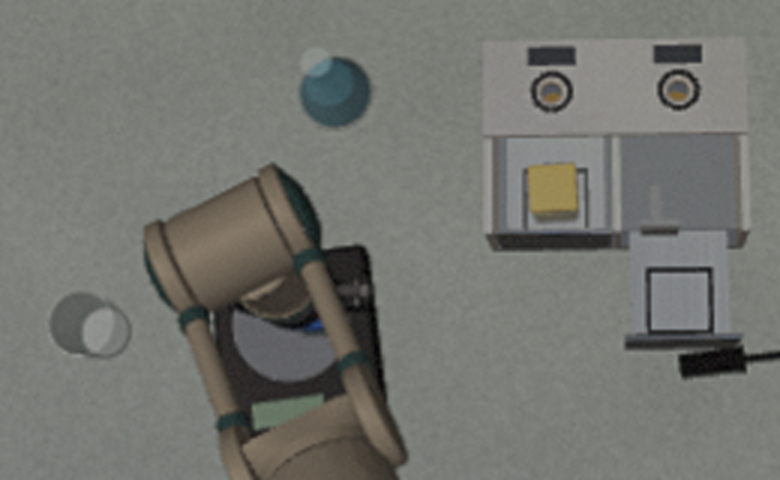

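Call:
send_rows(deltas=[{"dp":[0,0.15,0],"rotation":[0,0,0]},{"dp":[0,0.3,0],"rotation":[0,0,0]},{"dp":[0,0.393,-0.1],"rotation":[0,0,0]},{"dp":[0,0.393,-0.25],"rotation":[0,0,0]},{"dp":[0,0.393,-0.4],"rotation":[0,0,0]},{"dp":[0,0.393,-0.49],"rotation":[0,0,0]},{"dp":[0,0.393,-0.49],"rotation":[0,0,0]},{"dp":[0,0.393,-0.49],"rotation":[0,0,0]},{"dp":[0,0.393,-0.49],"rotation":[0,0,0]}])

```text
clock: 19.2
position: [0.4555, 0.3419, 0.1315]
ee_rot: [-0.0, 1.0, 0.007, 0.001]
contact_force: [0.0, 0.2, -1.9]
width: 0.0495
```

```bash
python3 - <<'E'
from h import *
import pickle
s=monitor.get_state();P=s["position"];q=s["ee_rot"];print(P,s["contact_force"],s["clock"],q,s["width"])
print((np.array([.4544,.3414,.1175])-P)/.12)
p=eyes.get_image("side"); pickle.dump(p,open("side14.pkl","wb"))
cv2.imwrite("pics/s14.png",cv2.resize(p["color"][130:210,250:330,::-1],None,fx=7,fy=7,interpolation=2))
E
```

```text
[0.45551914 0.34194255 0.13150385] [ 0.01027667  0.22411736 -1.88515919] 19.2 [-1.92351056e-04  9.99977735e-01  6.64583787e-03  5.70298226e-04] 0.04952654502612859
[-0.0093262  -0.00452123 -0.11669879]
```

View pics/s14.png

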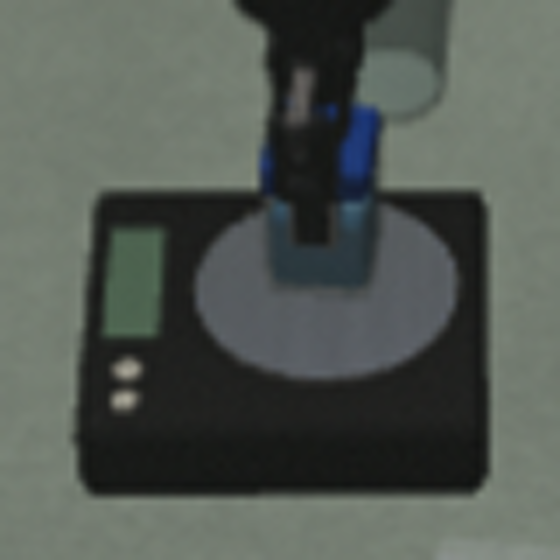

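Call:
send_rows(deltas=[{"dp":[0,0,-0.03],"rotation":[0,0,0]},{"dp":[0,0,-0.06],"rotation":[0,0,0]},{"dp":[0,0,-0.09],"rotation":[0,0,0]},{"dp":[0,0,-0.11],"rotation":[0,0,0]},{"dp":[0,0,-0.11],"rotation":[0,0,0]},{"dp":[0,0,-0.11],"rotation":[0,0,0]}])

```text
clock: 19.75
position: [0.4547, 0.342, 0.1175]
ee_rot: [0.0, 1.0, 0.007, -0.0]
contact_force: [0.3, 0.1, -1.9]
width: 0.0497
```

Call:
send_rows(deltas=[{"dp":[0,0,-0.006],"rotation":[0,0,0]},{"dp":[0,0,-0.012],"rotation":[0,0,0]},{"dp":[0,0,-0.012],"rotation":[0,0,0]},{"dp":[0,0,-0.012],"rotation":[0,0,0]}])

```text
clock: 20.08
position: [0.455, 0.3422, 0.1169]
ee_rot: [-0.0, 1.0, 0.007, 0.0]
contact_force: [-0.2, -0.7, 2.9]
width: 0.0498
```

Contact with the pan. Releasing and retreating.

Call:
send_rows(deltas=[{"dp":[0,0,0],"rotation":[0,0,0]},{"dp":[0,0,0],"rotation":[0,0,0]},{"dp":[0,0,0],"rotation":[0,0,0]},{"dp":[0,0,0],"rotation":[0,0,0]},{"dp":[0,0,0],"rotation":[0,0,0]},{"dp":[0,0,0],"rotation":[0,0,0]},{"dp":[0,0,0],"rotation":[0,0,0]},{"dp":[0,0,0],"rotation":[0,0,0]}], fingers=-1)

```text
clock: 20.75
position: [0.4549, 0.342, 0.1163]
ee_rot: [0.0, 1.0, 0.007, -0.0]
contact_force: [-0.6, 0.7, -0.4]
width: 0.0855
```

Call:
send_rows(deltas=[{"dp":[0,0,0.1],"rotation":[0,0,0]},{"dp":[0,0,0.25],"rotation":[0,0,0]},{"dp":[0,0,0.45],"rotation":[0,0,0]},{"dp":[0,0,0.65],"rotation":[0,0,0]},{"dp":[0,0,0.85],"rotation":[0,0,0]},{"dp":[0,0,1],"rotation":[0,0,0]},{"dp":[0,0,1],"rotation":[0,0,0]}])

```text
clock: 21.33
position: [0.4568, 0.3432, 0.2406]
ee_rot: [-0.002, 1.0, 0.007, 0.004]
contact_force: [0.7, 0.1, 0.2]
width: 0.0854
```

Call:
send_rows(deltas=[{"dp":[-0.2,-0.15,0.15],"rotation":[0,0,0]},{"dp":[-0.45,-0.3,0.15],"rotation":[0,0,0]},{"dp":[-0.7,-0.45,0.15],"rotation":[0,0,0]},{"dp":[-1,-0.6,0.15],"rotation":[0,0,0]},{"dp":[-1,-0.6,0.15],"rotation":[0,0,0]},{"dp":[-1,-0.6,0.15],"rotation":[0,0,0]}])

```text
clock: 21.83
position: [0.3326, 0.2689, 0.2536]
ee_rot: [0.0, 1.0, 0.007, -0.001]
contact_force: [1.4, 0.4, 0.2]
width: 0.0852
```

```bash
python3 - <<'E'
from h import *
import pickle
s=monitor.get_state();print(s["position"],s["contact_force"],s["clock"],s["width"])
for nm in("side","top"):
    p=eyes.get_image(nm); pickle.dump(p,open(nm+"15.pkl","wb")); save(p,nm+"15.png")
    for n in["blue_jar"]: print([(d["score"],d["box"]) for d in models.find_in(n,p)])
E
```

```text
[0.33258382 0.26893085 0.25364875] [1.4154369  0.41572753 0.22307046] 21.8333 0.08518615516761933
[(0.95, [288.5, 147.0, 304.3, 173.3])]
[(0.76, [203.2, 265.5, 228.4, 278.4])]
```

View pics/side15.png

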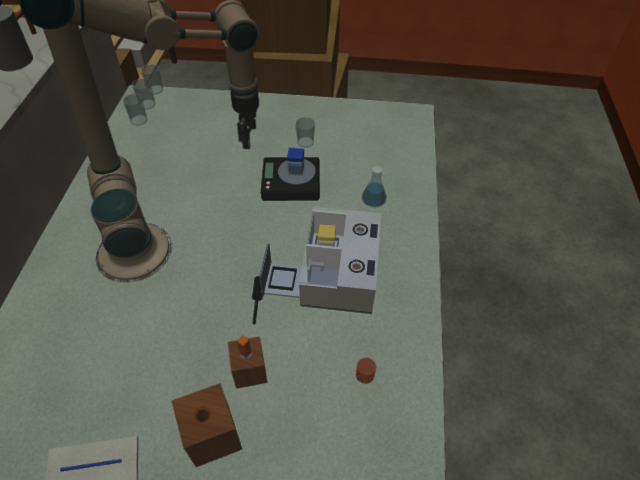

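View pics/top15.png

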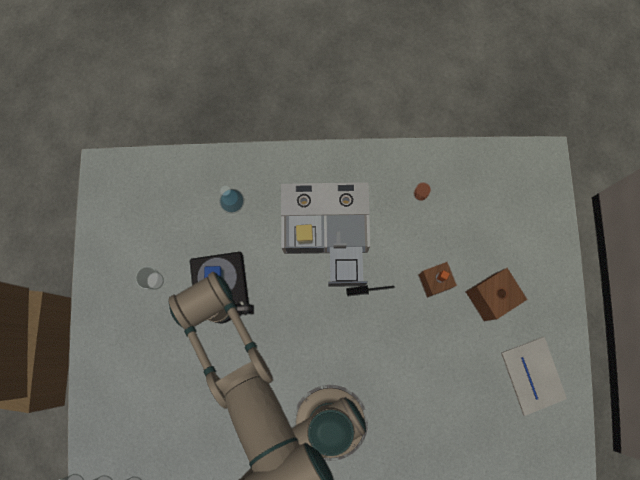

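Call:
send_rows(deltas=[{"dp":[0,-0.3,0.1],"rotation":[0,0,0]},{"dp":[0,-0.6,0.1],"rotation":[0,0,0]},{"dp":[0,-1,0.1],"rotation":[0,0,0]},{"dp":[0,-1,0.1],"rotation":[0,0,0]},{"dp":[0,-1,0.1],"rotation":[0,0,0]}])

```text
clock: 22.45
position: [0.3359, 0.1484, 0.2663]
ee_rot: [0.0, 1.0, 0.004, 0.0]
contact_force: [-0.8, 0.0, -1.2]
width: 0.0855
```

```bash
python3 - <<'E'
from h import *
import pickle
for nm,bx in(("side",(282,142,312,178)),("top",(195,255,240,290))):
    p=eyes.get_image(nm); o=pickle.load(open(nm+"1.pkl","rb")); save(p,nm+"16.png")
    x0,y0,x1,y1=bx
    c=p["color"][y0:y1,x0:x1].astype(np.float32); w=c[...,2]-c[...,0]
    big=cv2.resize(w,None,fx=8,fy=8,interpolation=cv2.INTER_CUBIC)
    for thr in (45,60):
        n,l,st,ce=cv2.connectedComponentsWithStats((big>thr).astype(np.uint8)); k=1+np.argmax(st[1:,4])
        px=(np.argwhere(l==k)[:,::-1]+.5)/8-.5+[x0,y0]; W=atz(p,px,.14)[:,:2]
        print(nm,thr,W.mean(0).round(4),cv2.minAreaRect((W*1000).astype(np.float32)))
    d=np.abs(p["color"].astype(int)-o["color"]).max(2)
    for b,(a,e,f,g) in {"side":{"spool":(350,350,385,390),"flask":(358,162,390,210),"beaker":(294,115,318,150),"pin":(225,330,270,390)},"top":{"spool":(410,178,435,205),"flask":(215,180,248,216),"beaker":(132,262,166,294),"pin":(416,258,460,300)}}[nm].items():
        print(b,(d[e:g,a:f]>25).sum(),d[e:g,a:f].max())
print(monitor.get_state()["clock"])
E
```

```text
side 45 [0.4559 0.3376] ((455.871826171875, 337.7890930175781), (48.32453536987305, 51.001853942871094), 1.4742648601531982)
side 60 [0.4558 0.3384] ((455.6960144042969, 338.7242431640625), (46.656715393066406, 46.718116760253906), 1.5063424110412598)
spool 0 4
flask 0 4
beaker 20 90
pin 27 100
top 45 [0.4517 0.3402] ((451.7996520996094, 340.3805847167969), (48.85895919799805, 48.745853424072266), 0.45014688372612)
top 60 [0.4517 0.3404] ((451.80914306640625, 340.735107421875), (46.726627349853516, 46.43844223022461), 0.48090532422065735)
spool 0 11
flask 0 9
beaker 0 8
pin 8 27
22.55
```

```bash
python3 - <<'E'
from h import *
p=eyes.get_image("side")
cv2.imwrite("pics/s17.png",np.hstack([cv2.resize(p["color"][a:a+80,b:b+80,::-1],(390,390),interpolation=2) for a,b in((320,210),(110,260))]))
E
```

```text
(no output)
```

View pics/s17.png

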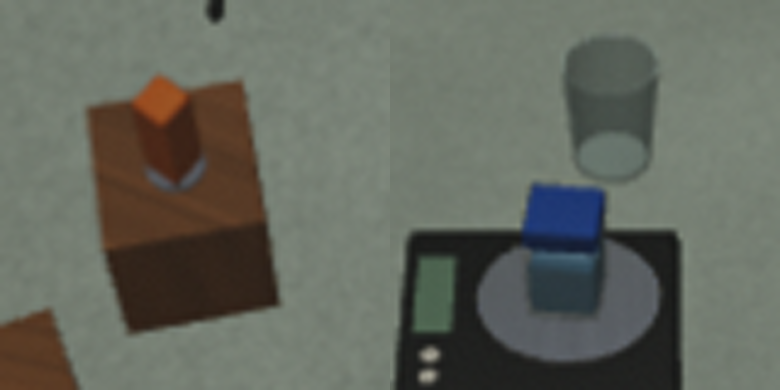

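The crop shows the pin upright with its collar on the holder. The jar stands upright in the middle of the pan, and the beaker's pixel change was only the jar's lid entering that crop. Handing in.

```bash
python3 -c "
from rig import manip
print(manip.sign_off())"
```

```text
the job is handed in; nothing more can be done
None
```

The job is done and handed in at about 22.6 s of the 72 s allowed; no verdict was reported.

**What I did:** I took the orange pin from the 80 mm holder and pushed it about 70 mm down the right-hand hole. The blue jar's tray sprang out, and I put the pin back in its holder. I then stood the blue jar on the balance pan, lowering it until it just made contact (about 5 N).

**Last checks:**
- **Jar:** it stands upright. The two cameras put it about 1–3 mm from the pan's centre.
- **Pin:** it is upright in its holder, with its collar on the top face.
- **Yellow jar:** its tray is still shut.
- **Spool, flask and beaker:** they show no change in the top view. The beaker crop in the side view did change, but only because the jar's lid now falls inside it.

**What did not go cleanly:**
- **Black pin:** the look-alike had been standing on its tip and fell over by itself early on, with the arm well away from it. It landed in front of the right bay, and the opening tray nudged it slightly. I left it alone.
- **Camera disagreement:** the two cameras differed by about 4 mm in x, so I used their average for every target.
- **Shortfall on the return:** the arm stopped about 9 mm short of the holder because the calls were too quick. I corrected this before inserting the pin.

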